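# Load the bench marker face down and shut its guard

## Robot

A 6-joint arm with a two-finger parallel gripper is mounted at the origin on the work surface. World frame = base frame: x ahead of the robot, y to its left, z up, the work surface at z = 0. Lengths are in mm, angles in degrees, forces in N, time in s.
With the tool pointing down it reaches from about 300 to 750 mm from the base axis. Payload 8.5 kg.
Tool frame: the origin (TCP) lies on the centre line of the jaws, within the pads' length; the fingertips stand 22 mm ahead of it and the grasp point (between the pads) lies 3 mm ahead of it; z points along the fingers, y is the line along which they close (so a half turn about z gives the same grasp; the last joint's range is limited). The gripper opens to 85 mm and grips with 20 to 120 N. Pads are 22 mm wide; open, the fingers measure 114 mm over their backs; the gripper's body (76 mm by 85 mm) begins 54 mm behind the grasp point. The pads swing forward as they close: fully open they stand 13 mm farther back than shut.
Start: joints at [-79.83, 21.807, 74.336, -0, 83.858, -12.336], TCP at [210.52, -508.096, 253.322] pointing down, gripper open.
Joint ranges: [-178.18, 178.18], [-50.72, 133.34], [12.68, 142.11], [-81.47, 261.47], [9.98, 163.14], [-165.26, 165.26]. Speed limits (degrees/s): [136.94, 136.94, 180, 180, 180, 180].

## Interface

Orientations are given as [roll, pitch, yaw] about the fixed x, y, z axes, in that order (R = Rz(yaw) Ry(pitch) Rx(roll)).
In Python, from plant import manip, viewer gives the robot as it stands. The module is installed in compiled form; this text tells all that it offers.
- The arm moves only by the tool arm_command, never from a script. Its argument "steps" is a list of rows, each a list of 7 numbers: the turn, a rotation vector about the tool's x, y, z in degrees, then the shift along the tool's x, y, z in cm, then the opening, from -1 (shut) to 1 (fully open). In form: [[wx, wy, wz, x, y, z, grip], ...]. A call has 1 to 20 rows; each row shifts and turns the commanded pose from where the row before left it, along the tool's axes as they then stand; what a row does not reach is not made up. A row lasts 1/10 s, in which the tool goes at most 50 mm and 8.59 degrees, less where a joint would pass 70% of its speed; a pose out of reach is approached as far as the arm can. A call with a gripper value outside its range is refused whole. The fingers move at their own pace and stop on an object; "newtons" is the grip in N (left out, the last holds). Time passes only in rows, so rows that do not move let the fingers close. It gives the time, the measured TCP pose, the force, the opening and the grip force at its end, in the units of the state.
- manip.get_state(): the state, without advancing time (a new reading comes with each control period).
- viewer.snapshot(name): name is "scene" or "top"; returns a dict with "img" (480x640x3 uint8, red, green, blue), "depth" (480x640 float32, mm along the optical axis (not along the pixel's ray), 0 where there is no reading), "K" (3x3 intrinsics, pixels), "R" (3x3) and "t" (3): a world point X has camera coordinates R X + t. Camera axes: x right, y down, z forward; pixel columns grow to the right and rows downward; lengths in mm; the calibration is good to about 2 mm. A picture is of the moment at which its call begins.
- manip.hand_in(): hands the job in; it is judged then, once.
The state is a dict: "time_s": time; "joints": joint angles; "qvel": joint speeds; "joint_torque": joint torques, N m; "eef_pos": TCP position; "eef_rot": TCP orientation; "force": force on the tool from outside, world axes, zero at the start; "wrist_torque": the same for the moment, N m; "grip_width": opening from 0.0 (shut) to 1.0 (fully open); "finger_force": force on a finger pad.
Only numpy, scipy, OpenCV 4.12 (cv2) and the standard library are available. Lean on these libraries where they do the work, as an engineer would, in place of code of your own. Each camera call takes 0.05 s, during which the arm holds its last target. There are 200 camera calls.

## Task

Slide the bench marker's clear guard all the way open, take the blue-faced plate from the leaning rack and lay it blue face down along the two steel rails inside, centred across them and with its end pushed up against the dark fence. Then slide the guard fully shut. Work the guard gently, without ramming or slamming it, and leave the orange-faced plate and everything else on the bench where they are.

Things in the scene. Friction and masses are not known exactly. Their poses are not given: they have to be found in the camera images.
- marker: Fixed bench marking unit. Origin on the bench under its well's centre; x along the rails away from the robot, y along the guard's track (opening direction), z up. Yellow-walled well inside x -100..100, y -90..100 mm, floor 30 and wall tops 98 mm above the bench, tracks to 102. White housing at y 100..300, under the parked guard.
- seat (a point): Where the blue plate's centre belongs: (15, 0, 82) mm in the marker's frame, 82 mm above the bench; same axes. Below it two steel rails along x, each 12 mm wide, at y = -15 and +15, x -70..70 mm, tops 75 mm above the bench. Dark fence across their far end: near face at marker x = 70 mm, 42 mm wide, top 86 mm above the bench.
- guard (a joint): Clear guard door with yellow edges, 236 (x) by 200 (y) x 9 mm, sliding level over the well along the marker's y, about 0.6 kg, track friction about 4 N plus 12 N per m/s. In m: 0 = fully shut (stop), 0.18 = fully open (stop); stays where left, may start up to 60 mm open. Upper face 109 mm above the bench.
- guard_fin (a point): Centre of the black upright fin amid the guard, by which it is pushed from either side or pinched from above: 70 mm along the marker's x, 16 mm thick along y, top 18 mm above this point (145 mm above the bench), foot on the guard. With the guard shut it is over the marker's origin (x 0, y 0); it moves with the guard. Same axes.
- blue_plate_mid (a point): Centre of the blue plate: loose aluminium plate 110 x 56 x 14 mm, about 0.23 kg, one face blue, the other bare with five dark bores and a blue stripe near its upper end. x along the 110 mm, y along the 56 mm, z = outward normal of the blue face. Starts on end in either berth of the rack, x up, blue face against the back rest.
- orange_plate_mid (a point): Centre of the orange plate in the other berth: same size, axes and pose as the blue plate but with orange face and stripe. To be left alone.
- rack: Fixed steel rack, two berths at y -60 and +60 mm. Origin on the bench; x away from the robot, z up. Plates stand on a ledge 40 mm up, leaning 15 degrees, top towards the robot, coloured face on a 30 mm wide rest; a 4 mm lip at the far side of the foot. Plate centre 93 mm, top 148 mm up; 56 mm sides free. Turning 75 degrees about plate y, coloured face swinging from robot-ward to down, lays it flat.
- spool: Brass wire spool, 80 mm diameter, 60 mm high, bystander; origin under its centre.
- spray: White bottle with red cap, 60 mm diameter, 160 mm high, bystander; origin under its centre.
- can: Green can, 66 mm diameter, 110 mm high, bystander; origin under its centre.
- wrench: Steel wrench lying on the bench near the robot's right, bystander.
- screwdriver: Screwdriver with a red handle lying on the bench to the left of the marker, bystander.
- vblock: Dark steel block 60 x 50 x 40 mm near the robot, bystander; origin under its centre.

How it is judged (in metres and radians):
On the way, in this order (a step that is already met when the one before it is completed fails the run):
1. the guard is slid fully open, within 15 mm of its open stop (value of joint guard above 0.165 m), for 0.2 s.
2. the blue plate lies blue face down on the rails, released, its end within 3 mm of the fence (x of blue_plate_mid in the frame of marker between 0.012 and 0.018 m and y of blue_plate_mid in the frame of marker between -0.012 and 0.012 m and z of blue_plate_mid in the frame of marker between 0.078 and 0.086 m and angle between blue_plate_mid's own z axis and vertical above 3.05 rad and angle between the x axis of blue_plate_mid and the x axis of marker, either way round below 0.08 rad and contact force between the fingers and blue_plate below 0.3 N), for 0.2 s.
At the end, for the whole second after the job is handed in: The guard is shut to within 3 mm of its closed stop and at rest; beneath it the blue plate lies flat on both rails, blue face down (within 5 degrees), lengthwise along the rails (within 4.5 degrees), centred across them within 12 mm, its far end within 3 mm of the fence, released and at rest (all of step 2 and value of joint guard below 0.003 m and linear speed of blue_plate below 0.02 m/s and velocity of joint guard between -0.01 and 0.01 m/s); the robot touches nothing.
It fails at once if the guard is rammed: pushed with more than 45 N by the robot (contact force between any of the fingers, the arm and guard above 45 N).
It fails at once if the guard is slammed: it moves faster than 0.4 m/s (velocity of joint guard above 0.4 m/s or velocity of joint guard below -0.4 m/s).
It fails at once if the orange plate or another loose thing on the bench is moved by more than 30 mm (distance of any of orange_plate_mid, spool, spray, can, wrench, screwdriver, vblock from where it was at the start of the episode above 0.03 m).
It also fails if it takes over 72 s, if anything falls off the work surface, if the arm or the gripper's body presses on something with over 40 N, if the wrist force passes 120 N, or if a joint passes its speed limit or range.

## Working session

There is one attempt and no reset: what is moved stays moved. The work goes in short steps, Python scripts to look and compute and a tool call to move; the robot and the scene stay as the last step left them, time stands still between calls to the robot, and variables do not carry over. Pictures are saved under pics/ and viewed, at most 10 in all, crops included, and the job is handed in when it is done.

Besides the shell and the picture viewer there is one more tool, called after "Call:" as a command line: name --pt "numbers of a row" for each row, then --argument value for the rest. arm_command: Moves the arm, as the interface text tells. Its arguments: {"type":"object","properties":{"steps":{"type":"array","items":{"type":"array","items":{"type":"number"}}},"newtons":{"type":"number"}},"required":["steps"]}

```bash
mkdir -p pics; cat > h.py <<'E'
import numpy as np, cv2
from plant import manip, viewer
def snap(n):
    s=viewer.snapshot(n); return s
def save(s,f): cv2.imwrite('pics/'+f,s['img'][:,:,::-1])
def cloud(s):
    d=s['depth']; v,u=np.mgrid[:d.shape[0],:d.shape[1]]
    K=s['K']; p=np.stack([(u-K[0,2])/K[0,0]*d,(v-K[1,2])/K[1,1]*d,d],-1)
    return (p-s['t'])@s['R']
def ray(s,u,v,z):
    r=s['R'].T@np.linalg.inv(s['K'])@np.array([u,v,1.]); c=-s['R'].T@s['t']
    return c+r*(z-c[2])/r[2]
E
python3 - <<'E'
from h import *
for n in('scene','top'):
    s=snap(n); save(s,n+'1.png'); np.savez(n+'1.npz',**s); print(n,-s['R'].T@s['t'],s['R'][2],s['K'][0,0])
print(manip.get_state())
E
```

```text
scene [1400.80874145 -174.72869305 1166.87978953] [-0.6040897   0.16537553 -0.77956819] 582.6250949507419
top [ 264.10641428   51.3073086  1605.67270449] [ 0.18826753  0.01344658 -0.98202573] 561.9216045842181
{'time_s': 0.1, 'joints': array([-7.98304235e+01,  2.18380187e+01,  7.43802231e+01, -2.91622203e-04,
        8.38575837e+01, -1.23359771e+01]), 'qvel': array([ 0.10585872, -0.07309725, -0.09658379,  0.0663494 ,  0.05814996,
        0.02772356]), 'joint_torque': array([ 2.58225264e-03, -4.49221945e+01, -2.31657082e+01, -1.80774255e-04,
        3.66231281e-03, -2.55859095e-05]), 'eef_pos': array([ 210.47736622, -507.87708241,  252.76627247]), 'eef_rot': array([-1.79925863e+02, -1.59164399e-02,  2.25055748e+01]), 'force': array([-0.13067395, -0.39910999,  0.17091816]), 'wrist_torque': array([-0.01147125,  0.01688671,  0.04569158]), 'finger_force': 0.0, 'grip_width': 0.9969160025020889}
```

View pics/scene1.png

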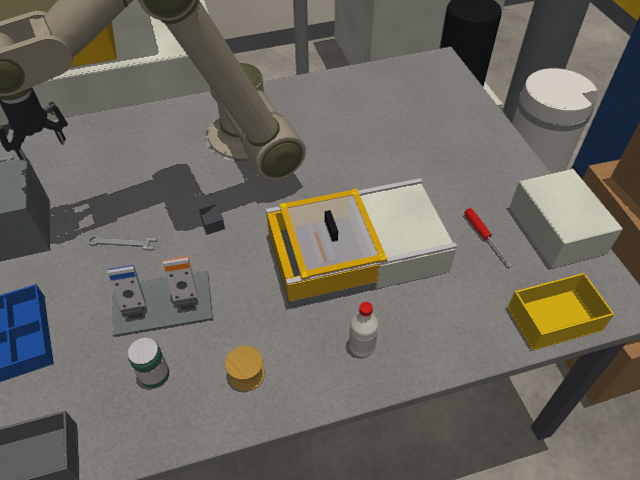

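View pics/top1.png

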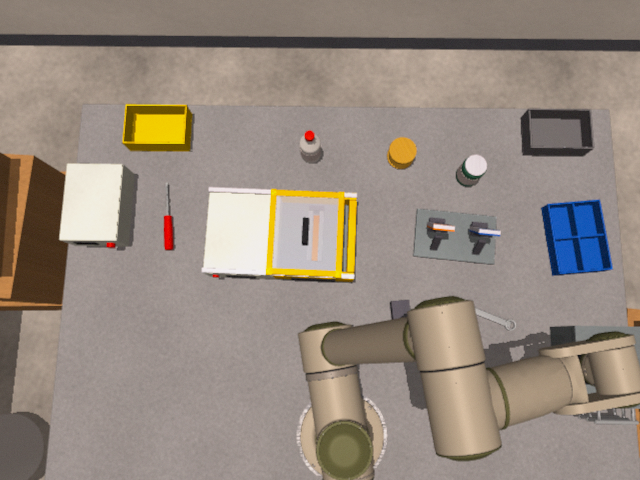

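Scene view from the far side: guard fin about (331,226), blue plate (122,290) and orange plate (180,283) with the rack, bottle (363,330). Top view: fin (305,231), rack (455,237), orange plate at (441,228), blue at (486,233), guard partly open.

```bash
cat > m.py <<'E'
from h import *
def hsv(s): return cv2.cvtColor(s['img'],cv2.COLOR_RGB2HSV)
def rect(P):
    (c,sz,a)=cv2.minAreaRect(P[:,:2].astype(np.float32)); return np.round(c,1),np.round(sz,1),round(a,2)
def marker(s):
    C=cloud(s);H=hsv(s);z=C[...,2];h,S,V=[H[...,i] for i in range(3)]
    reg=(C[...,0]>300)&(C[...,0]<720)&(C[...,1]>-120)&(C[...,1]<480)
    y=reg&(h>18)&(h<32)&(S>150)
    for lo,hi in((104,116),(90,103)):
        print('yellow',lo,rect(C[y&(z>lo)&(z<hi)]))
    f=reg&(V<60)&(z>125)&(z<155); P=C[f]; print('fin',len(P),rect(P[P[:,2]>139]),np.median(P[:,2]))
    w=reg&(S<40)&(V>150)&(z>80)&(z<108); print('white',rect(C[w]))
def plate(s,lo,hi,name):
    C=cloud(s);H=hsv(s);z=C[...,2]
    m=(H[...,0]>lo)&(H[...,0]<hi)&(H[...,1]>120)&(z>120)&(z<160)&(C[...,1]<-60)&(C[...,1]>-420)&(C[...,0]>300)&(C[...,0]<650)
    P=C[m]; print(name,len(P),P.mean(0).round(1),P.min(0).round(1),P.max(0).round(1)); return P
E
python3 - <<'E'
from m import *
T=dict(np.load('top1.npz'));S=dict(np.load('scene1.npz'))
marker(T); marker(S)
for s in(T,S):
    for lo,hi,n in((105,125,'blue'),(5,17,'orange')): plate(s,lo,hi,n)
C=cloud(S)
for n,(lo,hi) in dict(blue=(105,125),orange=(5,17)).items():
    c=plate(S,lo,hi,n).mean(0)
    d=C-c; m=(np.linalg.norm(d,axis=-1)<110)&(C[...,2]>50)&(abs(d[...,1])<36)
    P=C[m]; best=None; rng=np.random.default_rng(0)
    for _ in range(300):
        a=P[rng.choice(len(P),3)]; nn=np.cross(a[1]-a[0],a[2]-a[0]); L=np.linalg.norm(nn)
        if L<100: continue
        k=abs((P-a[0])@(nn/L))<2.5
        if best is None or k.sum()>best.sum(): best=k
    Q=P[best]; q=Q.mean(0); n_=np.linalg.svd(Q-q,full_matrices=False)[2][2]; n_*=np.sign(n_[0])
    yaw=np.degrees(np.arctan2(n_[1],n_[0])); 
    yv=np.array([-np.sin(np.radians(yaw)),np.cos(np.radians(yaw)),0]); xv=np.cross(yv,n_); 
    a,b=Q@yv,Q@xv
    pc=lambda v:(np.percentile(v,1),np.percentile(v,99))
    print(len(Q),'normal',n_.round(3),'yaw',yaw.round(2),'w',pc(a),'l',pc(b))
    ctr=yv*np.mean(pc(a))+xv*np.mean(pc(b))+n_*(q@n_); print('face ctr',ctr.round(1),'plate ctr',(ctr-7*n_).round(1), 'zrange',pc(Q[:,2]))
for s in(T,S):
    C=cloud(s);H=hsv(s); 
    # rack baseplate
    m=(C[...,0]>380)&(C[...,0]<640)&(C[...,1]>-400)&(C[...,1]<-100)&(C[...,2]>3)&(C[...,2]<60)
    print('rackbase z', np.histogram(C[m][:,2],bins=range(2,60,4))[0]); 
E
```

```text
yellow 104 (array([536.7,  89.4]), array([235.6, 238.6]), 88.14)
yellow 90 (array([537.2,  89.6]), array([238.5, 241.2]), 88.28)
fin 137 (array([536.7, 107.2]), array([69.5, 13.5]), 1.11) 145.78120907902232
white (array([539.3, 175.8]), array([411.7, 238.3]), 88.15)
yellow 104 (array([537.5, 104.4]), array([203.9, 240.7]), 88.39)
yellow 90 (array([543.1,  89.5]), array([243.3, 235.7]), 88.38)
fin 274 (array([432. ,  70.1]), array([294.5,  45.1]), 19.67) 142.57197765919776
white (array([538.6, 174.1]), array([410.8, 243.9]), 87.98)
blue 33 [ 534.5 -373.9  144.3] [ 531.3 -405.   124.3] [ 543.  -351.5  150.8]
orange 40 [ 545.  -258.2  143.6] [ 541.  -288.1  121. ] [ 550.8 -231.5  151.7]
blue 128 [ 546.8 -381.4  135.7] [ 528.7 -407.7  124.3] [ 553.4 -353.6  148.4]
orange 143 [ 557.  -261.8  136.2] [ 539.9 -288.6  126.3] [ 564.9 -234.9  149.1]
blue 128 [ 546.8 -381.4  135.7] [ 528.7 -407.7  124.3] [ 553.4 -353.6  148.4]
708 normal [ 0.964 -0.09   0.25 ] yaw -5.35 w (np.float64(-357.1601881642831), np.float64(-301.6924106294248)) l (np.float64(-1.2874877526302728), np.float64(100.57935489508966))
face ctr [ 557.  -383.   100.9] plate ctr [ 550.2 -382.4   99.2] zrange (np.float64(51.79682143834533), np.float64(150.40860337266653))
orange 143 [ 557.  -261.8  136.2] [ 539.9 -288.6  126.3] [ 564.9 -234.9  149.1]
694 normal [ 0.962 -0.093  0.256] yaw -5.55 w (np.float64(-235.05897802787868), np.float64(-180.3573592651253)) l (np.float64(3.3609671055293546), np.float64(105.53154889373953))
face ctr [ 568.1 -263.9  100.1] plate ctr [ 561.4 -263.2   98.3] zrange (np.float64(50.503785348279784), np.float64(149.51748035302882))
rackbase z [1432  966 1050  825  217   29   12   19   26   37   77   69   40   24]
rackbase z [ 750  630 1538  576   56   23   16    5   14   56  131  138   76   56]
```

Call:
arm_command --pt "0 0 6.1 0 0 0 -1" --pt "0 0 6.1 0 0 0 -1" --pt "0 0 6.1 0 0 0 -1" --pt "0 0 6.0 0 0 0 -1" --pt "0 0 0 1.93 -3.61 0 -1" --pt "0 0 0 1.93 -3.61 0 -1" --pt "0 0 0 1.93 -3.61 0 -1" --pt "0 0 0 1.93 -3.61 0 -1" --pt "0 0 0 1.93 -3.61 0 -1" --pt "0 0 0 1.93 -3.61 0 -1" --pt "0 0 0 1.93 -3.61 0 -1" --pt "0 0 0 1.93 -3.61 0 -1" --pt "0 0 0 1.93 -3.61 0 -1" --pt "0 0 0 1.93 -3.61 0 -1" --pt "0 0 0 1.93 -3.61 0 -1" --pt "0 0 0 1.93 -3.61 0 -1" --pt "0 0 0 1.93 -3.61 0 -1" --pt "0 0 0 1.93 -3.61 0 -1" --pt "0 0 0 1.93 -3.61 0 -1" --pt "0 0 0 1.93 -3.61 0 -1"

```text
time_s: 2.1
eef_pos: [537.7, 61.3, 253.0]
eef_rot: [-180.0, 0.0, -1.8]
force: [0.2, -0.9, -0.5]
grip_width: 0.001
finger_force: 0.0
```

```bash
cat >> h.py <<'E'
from scipy.spatial.transform import Rotation as Ro
def go(pos,rpy):
    """whole turn (deg, tool axes), then shift in turned tool axes / in present tool axes (cm)"""
    s=manip.get_state(); R=Ro.from_euler('xyz',s['eef_rot'],degrees=True); G=Ro.from_euler('xyz',rpy,degrees=True)
    d=np.array(pos)-s['eef_pos']
    print('t',s['time_s'],'pos',s['eef_pos'].round(1),'rot',s['eef_rot'].round(2),'j',s['joints'].round(0),'F',s['force'].round(1))
    print('turn',np.degrees((R.inv()*G).as_rotvec()).round(2),'shift after',(G.inv().apply(d)/10).round(2),'before',(R.inv().apply(d)/10).round(2))
E
python3 -c "
from h import *
go([537,60,142],[180,0,-1.8])"
```

```text
t 2.1 pos [537.7  61.3 253. ] rot [-1.80e+02  4.00e-02 -1.78e+00] j [-6. 21. 76. -0. 83. 86.] F [ 0.2 -0.9 -0.5]
turn [-0.    0.04  0.02] shift after [-0.07  0.13 11.1 ] before [-0.06  0.13 11.1 ]
```

Call:
arm_command --pt "0 0 0 0 0 2.5 -1" --pt "0 0 0 0 0 2.5 -1" --pt "0 0 0 0 0 2.5 -1" --pt "0 0 0 0 0 2.5 -1" --pt "0 0 0 0 0 1.1 -1" --pt "0 0 0 0 -0.5 0 -1" --pt "0 0 0 0 -0.5 0 -1" --pt "0 0 0 0 -0.4 0 -1" --pt "0 0 0 0 -0.3 0 -1" --pt "0 0 0 0 -0.3 0 -1" --pt "0 0 0 0 -0.3 0 -1" --pt "0 0 0 0 -0.3 0 -1" --pt "0 0 0 0 -0.3 0 -1"

```text
time_s: 3.4
eef_pos: [538.2, 88.3, 142.6]
eef_rot: [179.9, -0.0, -1.8]
force: [-1.7, -4.5, 2.7]
grip_width: -0.001
finger_force: 2.2
```

Call:
arm_command --pt "0 0 0 0 -0.5 0 -1" --pt "0 0 0 0 -0.8 0 -1" --pt "0 0 0 0 -1 0 -1" --pt "0 0 0 0 -1 0 -1" --pt "0 0 0 0 -1 0 -1" --pt "0 0 0 0 -1 0 -1" --pt "0 0 0 0 -1 0 -1" --pt "0 0 0 0 -1 0 -1" --pt "0 0 0 0 -1 0 -1" --pt "0 0 0 0 -1 0 -1" --pt "0 0 0 0 -1 0 -1" --pt "0 0 0 0 -1 0 -1" --pt "0 0 0 0 -0.8 0 -1" --pt "0 0 0 0 -0.6 0 -1" --pt "0 0 0 0 -0.3 0 -1" --pt "0 0 0 0 0 0 -1"

```text
time_s: 5.0
eef_pos: [542.2, 219.0, 142.2]
eef_rot: [-180.0, -0.0, -1.8]
force: [-0.6, -0.4, -0.0]
grip_width: 0.0
finger_force: 0.0
```

```bash
python3 - <<'E'
from m import *
print(manip.get_state()['eef_pos'],manip.get_state()['force'])
s=snap('scene');save(s,'scene2.png');np.savez('scene2.npz',**s)
t=snap('top');np.savez('top2.npz',**t)
for q in(t,s): marker(q)
E
```

```text
[542.20936386 219.03373755 142.18641533] [-0.61537719 -0.39566592 -0.01149947]
yellow 104 (array([538.1, 157.1]), array([372.7, 238. ]), 87.99)
yellow 90 (array([538.9, 158.4]), array([376. , 240.2]), 88.2)
fin 0 (array([0., 0.]), array([0., 0.]), 0.0) nan
white (array([540.6, 176. ]), array([410.5, 237.5]), 88.66)
yellow 104 (array([539.9, 161.5]), array([361.7, 241.9]), 89.01)
yellow 90 (array([543.5, 158.6]), array([381.7, 239. ]), 88.43)
fin 189 (array([559.3, 227.8]), array([43.2, 45.8]), 13.27) 142.02100596264685
white (array([539.3, 174.1]), array([409.5, 242.7]), 88.18)
  return _methods._mean(a, axis=axis, dtype=dtype,
  ret = ret.dtype.type(ret / rcount)
```

View pics/scene2.png

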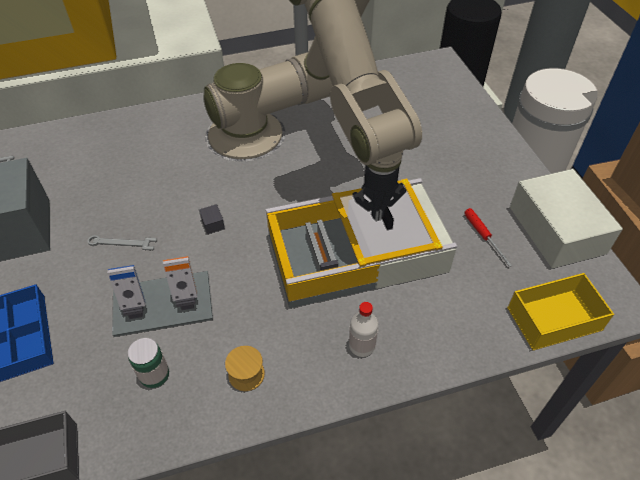

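The guard is now mostly open (its far edge at (440,250)); the rails and dark fence (325,255) are visible, plates untouched at (125,290) and (180,285). Push the remainder slowly.

Call:
arm_command --pt "0 0 0 0 -0.3 0 -1" --pt "0 0 0 0 -0.4 0 -1" --pt "0 0 0 0 -0.3 0 -1" --pt "0 0 0 0 -0.2 0 -1" --pt "0 0 0 0 -0.1 0 -1"

```text
time_s: 5.6
eef_pos: [542.6, 231.6, 142.1]
eef_rot: [180.0, 0.0, -1.8]
force: [0.2, -3.9, -1.9]
grip_width: -0.002
finger_force: 2.0
```

```bash
python3 - <<'E'
from m import *
# rails & fence from views with guard open: print positions
for f in('top2','scene2'):
    s=dict(np.load(f+'.npz'));C=cloud(s);z=C[...,2]
    reg=(C[...,0]>440)&(C[...,0]<640)&(C[...,1]>0)&(C[...,1]<150)
    print('fence', rect(C[reg&(z>80)&(z<92)]))
    m=reg&(z>68)&(z<80);P=C[m];print('rails',len(P),rect(P),np.median(z[m]))
    w=(abs(C[...,0]-540)<70)&(C[...,1]<10)&(C[...,1]>-60)&(z>92)&(z<106);P=C[w];print('front wall y',np.percentile(P[:,1],[2,98]))
E
```

```text
fence (array([552.3,  72.3]), array([136.1, 171.5]), 88.21)
rails 431 (array([553. ,  73.3]), array([137.3, 172.6]), 87.62) 75.84682218060193
front wall y [-30.97973181  -9.77582363]
fence (array([531.8,  87.2]), array([183.5,  76.3]), 0.07)
rails 502 (array([524.6,  82.8]), array([ 78.1, 197.3]), 73.01) 74.90448887350323
front wall y [-32.40173199 -12.04173408]
```

Call:
arm_command --pt "0 0 0 0 -0.1 0 -1" --pt "0 0 0 0 -0.1 0 -1" --pt "0 0 0 0 -0.1 0 -1"

```text
time_s: 5.9
eef_pos: [542.7, 234.5, 142.1]
eef_rot: [180.0, 0.0, -1.8]
force: [0.9, -4.1, -3.2]
grip_width: -0.002
finger_force: 2.0
```

```bash
python3 - <<'E'
from m import *
s=snap('scene')
cv2.imwrite('pics/crop3.png',cv2.resize(s['img'][180:320,240:470,::-1],None,fx=3.4,fy=3.4,interpolation=cv2.INTER_CUBIC))
t=snap('top');np.savez('top3.npz',**t); np.savez('scene3.npz',**s)
E
```

```text
(no output)
```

View pics/crop3.png

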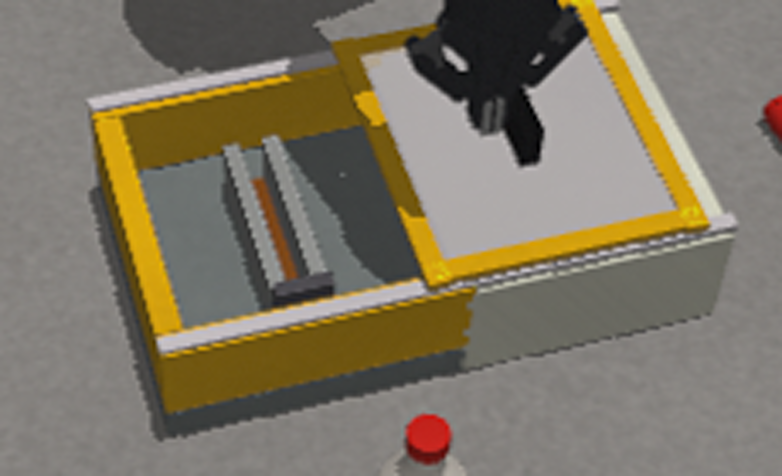

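Crop shows the guard almost at its stop (guard edge near housing end, crop (700,215)), rails from (233,148)/(272,138) to the fence at (300,287).

Call:
arm_command --pt "0 0 0 0 -0.1 0 -1" --pt "0 0 0 0 -0.1 0 -1" --pt "0 0 0 0 -0.1 0 -1"

```text
time_s: 6.3
eef_pos: [542.7, 237.5, 142.3]
eef_rot: [180.0, 0.0, -1.8]
force: [-0.2, -4.1, -3.4]
grip_width: -0.003
finger_force: 2.0
```

```bash
python3 - <<'E'
from m import *
s=dict(np.load('scene3.npz'))
f=lambda x,y,z:ray(s,240+x/3.4,180+y/3.4,z).round(1)
print('rail near ends',f(233,148,75),f(272,138,75))
print('fence top far face corners',f(275,295,86),f(331,277,86))
for n in('top3','scene3'):
    s=dict(np.load(n+'.npz'));C=cloud(s);H=hsv(s);z=C[...,2]
    g=(H[...,0]>18)&(H[...,0]<32)&(H[...,1]>150)&(abs(C[...,0]-540)<150)&(C[...,1]>150)&(C[...,1]<420)&(z>104)&(z<116)
    P=C[g];print('guard rightmost',np.percentile(P[:,1],[99,99.9]))
    w=(H[...,1]<40)&(H[...,2]>150)&(abs(C[...,0]-540)<150)&(C[...,1]>150)&(C[...,1]<480)&(z>80);print(np.percentile(C[w][:,1],[98,99.8]))
    d=(H[...,2]<110)&(H[...,1]<60)&(abs(C[...,1]-80)<60)&(abs(C[...,0]-540)<120)&(z>70)&(z<92);print('raildark',rect(C[d]))
E
```

```text
rail near ends [471.6  67.5  75. ] [470.6  97.7  75. ]
fence top far face corners [617.8  55.7  86. ] [614.2  97.   86. ]
guard rightmost [359.0002419  360.39980902]
[380.19139604 383.08444313]
raildark (array([553.3,  77.9]), array([131.9,  38.9]), 0.98)
guard rightmost [355.68555763 358.05995277]
[374.56604619 378.94031112]
raildark (array([547.5,  72.4]), array([147.8,  42.6]), 3.26)
```

Call:
arm_command --pt "0 0 0 0 -0.1 0 -1" --pt "0 0 0 0 -0.1 0 -1" --pt "0 0 0 0 -0.1 0 -1"

```text
time_s: 6.6
eef_pos: [542.8, 238.4, 142.3]
eef_rot: [179.7, 0.1, -1.8]
force: [-1.8, -20.4, -0.2]
grip_width: 0.002
finger_force: 10.2
```

Call:
arm_command --pt "0 0 0 0 0.5 0 -1" --pt "0 0 0 0 0.8 0 -1" --pt "0 0 0 0 0 -2.5 -1" --pt "0 0 0 0 0 -4 -1" --pt "0 0 0 0 0 -4 -1" --pt "0 0 0 0 0 -3.5 -1" --pt "0 0 0 0 3 0 -1" --pt "0 0 0 0 4 0 -1" --pt "0 0 0 0 4.5 0 -1" --pt "0 0 0 0 4.5 0 -1" --pt "0 0 0 0 4.5 0 1" --pt "0 0 0 0 4.5 0 1" --pt "0 0 0 0 4.5 0 1" --pt "0 0 0 0 4.5 0 1" --pt "0 0 0 0 4.5 0 1" --pt "0 0 0 0 4.5 0 1" --pt "0 0 0 0 4.5 0 1" --pt "0 0 0 0 4.5 0 1" --pt "0 0 0 0 4.5 0 1" --pt "0 0 0 0 4 0 1"

```text
time_s: 8.6
eef_pos: [523.3, -379.3, 282.7]
eef_rot: [180.0, -0.1, -1.8]
force: [0.2, 0.3, 0.2]
grip_width: 1.0
finger_force: 0.0
```

```bash
python3 -c "
from h import *
go([609,-388,206],[180,30,-5.4])"
```

```text
t 8.6 pos [ 523.3 -379.3  282.7] rot [ 1.7998e+02 -1.0000e-01 -1.8000e+00] j [-46.  31.  54.   0.  95.  45.] F [0.2 0.3 0.2]
turn [  0.95 -30.09   3.51] shift after [11.29  0.06  2.34] before [8.58 0.59 7.69]
```

Call:
arm_command --pt "0.19 -6.02 0.7 0 0 0 1" --pt "0.19 -6.02 0.7 0 0 0 1" --pt "0.19 -6.02 0.7 0 0 0 1" --pt "0.19 -6.02 0.7 0 0 0 1" --pt "0.19 -6.02 0.7 0 0 0 1" --pt "0 0 0 2.8 0 0.5 1" --pt "0 0 0 2.8 0 0.6 1" --pt "0 0 0 2.8 0 0.6 1" --pt "0 0 0 2.8 0 0.6 1" --pt "0 0 0 0 0 0 1" --pt "0 0 0 0 0 0 1"

```text
time_s: 9.7
eef_pos: [608.7, -385.2, 205.9]
eef_rot: [-180.0, 30.1, -5.3]
force: [-0.4, 1.3, -0.0]
grip_width: 0.998
finger_force: 0.0
```

```bash
python3 - <<'E'
from m import *
go([549,-382.3,102],[180,30,-5.4])
for n in('top','scene'):
    s=snap(n);plate(s,105,125,n)
save(s,'s4.png')
E
```

```text
t 9.7 pos [ 608.7 -385.2  205.9] rot [-179.95   30.1    -5.32] j [-37.  58.  17. -20. 130.  49.] F [-0.4  1.3 -0. ]
turn [-0.01  0.1   0.07] shift after [ 0.03  0.27 11.98] before [ 0.05  0.28 11.98]
top 29 [ 533.7 -376.8  146.1] [ 530.9 -403.9  122.4] [ 537.4 -352.9  152.3]
scene 7 [ 549.3 -364.9  138.7] [ 546.3 -367.2  132.9] [ 550.9 -361.9  143.4]
```

View pics/s4.png

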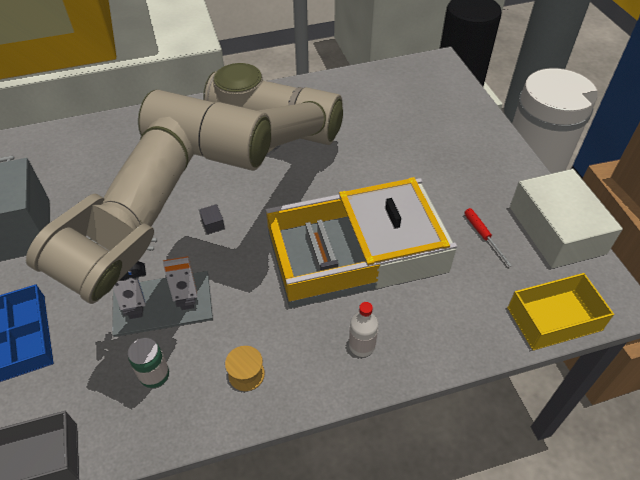

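Guard is fully open (fin at (393,212)), gripper is hovering above/beyond the blue plate at (130,290), bystanders untouched. Advance and grip.

Call:
arm_command --pt "0 0 0 0 -0.2 2 1" --pt "0 0 0 0 0 2.5 1" --pt "0 0 0 0 0 2.5 1" --pt "0 0 0 0 0 2 1" --pt "0 0 0 0 0 1.5 1" --pt "0 0 0 0 0 1 1" --pt "0 0 0 0 0 0.5 1" --pt "0 0 0 0 0 0 1"

```text
time_s: 10.6
eef_pos: [548.4, -377.8, 103.5]
eef_rot: [180.0, 30.1, -5.4]
force: [-0.5, -0.0, 0.2]
grip_width: 0.998
finger_force: 0.0
```

Call:
arm_command --newtons 60 --pt "0 0 0 0 0.35 0 1" --pt "0 0 0 0 0 0 0.5" --pt "0 0 0 0 0 0 0.2" --pt "0 0 0 0 0 0 -1" --pt "0 0 0 0 0 0 -1" --pt "0 0 0 0 0 0 -1" --pt "0 0 0 0 0 0 -1"

```text
time_s: 11.3
eef_pos: [548.8, -381.1, 103.0]
eef_rot: [180.0, 30.0, -5.4]
force: [4.0, -0.6, 5.8]
grip_width: 0.648
finger_force: 64.0
```

Call:
arm_command --pt "0 0 0 -0.25 0 -0.43 -1" --pt "0 0 0 -0.5 0 -0.87 -1" --pt "0 0 0 -1 0 -1.73 -1" --pt "0 0 0 -1.5 0 -2.6 -1" --pt "0 0 0 -1.5 0 -2.6 -1" --pt "0 0 0 -1.5 0 -2.6 -1" --pt "0 0 0 -1.5 0 -2.6 -1" --pt "0 0 0 -0.5 0 -0.87 -1"

```text
time_s: 12.1
eef_pos: [548.9, -381.2, 271.1]
eef_rot: [179.8, 29.9, -5.5]
force: [0.5, -0.6, -1.8]
grip_width: 0.644
finger_force: 63.6
```

```bash
python3 - <<'E'
from m import *
go([516,81,200],[180,-45,-1.9])
E
```

```text
t 12.1 pos [ 548.9 -381.2  271.1] rot [179.82  29.87  -5.49] j [-39.  48.  28. -21. 128.  47.] F [ 0.5 -0.6 -1.8]
turn [ 0.66 74.85 -3.71] shift after [ -8.44 -46.09   1.62] before [ -3.13 -45.73   9.85]
```

Call:
arm_command --pt "0.07 7.48 -0.37 0 0 0 -1" --pt "0.07 7.48 -0.37 0 0 0 -1" --pt "0.07 7.48 -0.37 0 0 0 -1" --pt "0.07 7.48 -0.37 0 0 0 -1" --pt "0.07 7.48 -0.37 0 0 0 -1" --pt "0.07 7.48 -0.37 0 0 0 -1" --pt "0.07 7.48 -0.37 0 0 0 -1" --pt "0.07 7.48 -0.37 0 0 0 -1" --pt "0.07 7.48 -0.37 0 0 0 -1" --pt "0.07 7.48 -0.37 0 0 0 -1"

```text
time_s: 13.1
eef_pos: [548.1, -380.9, 267.1]
eef_rot: [-179.7, -44.9, -2.2]
force: [0.6, 1.0, -1.6]
grip_width: 0.651
finger_force: 63.8
```

Call:
arm_command --pt "0 0 0 0 -1.5 0 -1" --pt "0 0 0 0 -3 0 -1" --pt "0 0 0 0 -4 0 -1" --pt "0 0 0 0 -4 0 -1" --pt "0 0 0 0 -4 0 -1" --pt "0 0 0 0 -4 0 -1" --pt "0 0 0 0 -4 0 -1" --pt "0 0 0 0 -4 0 -1" --pt "0 0 0 0 -4 0 -1" --pt "0 0 0 0 -4 0 -1" --pt "0 0 0 0 -4 0 -1" --pt "0 0 0 0 -3.5 0 -1" --pt "0 0 0 0 -2.1 0 -1" --pt "0 0 0 0 0 0 -1"

```text
time_s: 14.5
eef_pos: [563.2, 82.9, 269.1]
eef_rot: [-179.7, -44.6, -1.8]
force: [-0.6, -0.6, -1.6]
grip_width: 0.647
finger_force: 63.9
```

```bash
python3 - <<'E'
from m import *
go([516,81,200],[180,-45,-1.9])
s=snap('scene');np.savez('s5.npz',**s);cv2.imwrite('pics/s5.png',cv2.resize(s['img'][60:330,220:480,::-1],None,fx=2.2,fy=2.2))
C=cloud(s);m=(abs(C[...,0]-540)<140)&(abs(C[...,1]-81)<32)&(C[...,2]>230)&(C[...,2]<320);H=hsv(s);P=C[m&(H[...,1]<60)&(H[...,2]>90)]
print(len(P),np.percentile(P,[2,50,98],axis=0).round(1))
c=P.mean(0);print(c,np.linalg.svd(P-c,full_matrices=False)[2][2])
E
```

```text
t 14.5 pos [563.2  82.9 269.1] rot [-179.74  -44.64   -1.82] j [ -4.  11. 100.   5.  25.  84.] F [-0.6 -0.6 -1.6]
turn [-0.32  0.36  0.06] shift after [-8.22  0.35  1.56] before [-8.21  0.35  1.61]
896 [[519.9  52.  269.6]
 [583.3  80.5 277.1]
 [628.7 109.8 284.4]]
[583.53897775  80.77024972 277.06707987] [-0.03108944 -0.00948724 -0.99947158]
```

View pics/s5.png

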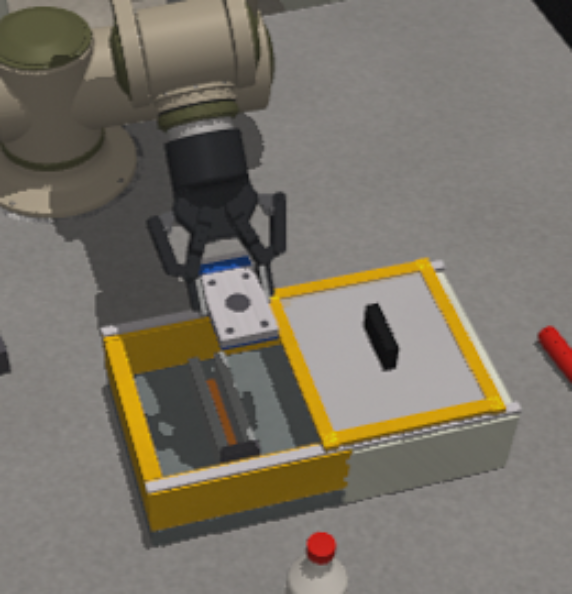

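The plate is held level, bare face up with the blue stripe robot-ward (crop (225,265)), rails below at (220,400), fin at (380,337).

```bash
python3 -c "
from h import *
go([527,82,100],[180,-45.5,-1.9])
print(Ro.from_euler('xyz',[180,-45.5,-1.9],degrees=True).inv().apply([[0,0,-1],[.9994,-.033,0]]).round(3))"
```

```text
t 14.55 pos [563.4  81.6 269.1] rot [-179.74  -44.65   -1.88] j [ -5.  11. 100.   5.  25.  83.] F [ 0.6 -0.6 -2.1]
turn [-0.28  0.85  0.01] shift after [-14.62   0.08   9.26] before [-14.48   0.12   9.47]
[[-0.713 -0.     0.701]
 [ 0.701 -0.     0.713]]
```

Call:
arm_command --pt "-0.28 0.85 0 0 0 0 -1" --pt "0 0 0 -1.28 0.02 -1.3 -1" --pt "0 0 0 -1.28 0.02 -1.3 -1" --pt "0 0 0 -1.78 0 1.75 -1" --pt "0 0 0 -1.78 0 1.75 -1" --pt "0 0 0 -1.78 0 1.75 -1" --pt "0 0 0 -1.78 0 1.75 -1" --pt "0 0 0 -1.78 0 1.75 -1" --pt "0 0 0 -1.43 0 1.4 -1" --pt "0 0 0 -1 0 0.98 -1" --pt "0 0 0 -0.71 0 0.7 -1" --pt "0 0 0 0 0 0 -1" --pt "0 0 0 0 0 0 -1"

```text
time_s: 15.85
eef_pos: [539.9, 70.7, 156.3]
eef_rot: [-178.6, -41.1, -2.1]
force: [-0.1, 0.5, -1.4]
grip_width: 0.647
finger_force: 64.0
```

```bash
python3 - <<'E'
from m import *
go([527,82,86],[180,-45.5,-1.9])
E
```

```text
t 15.85 pos [539.9  70.7 156.3] rot [-178.59  -41.1    -2.11] j [ -7.  19. 112.  28.  10.  59.] F [-0.1  0.5 -1.4]
turn [-1.26  4.39 -0.2 ] shift after [-5.95 -1.08  3.99] before [-5.63 -0.97  4.45]
```

Joint 5 hit its lower limit, so 45° forward tilt is out of reach down there. I'll come in at pitch −25 with the nose low and let the plate turn flat on the rails in a light grip.

```bash
python3 - <<'E'
from m import *
go([527,81.5,150],[180,-25,-1.9])
print(Ro.from_euler('xyz',[180,-25,-1.9],degrees=True).inv().apply([[0,0,-1],[.9994,-.033,0]]).round(3))
E
```

```text
t 15.85 pos [539.9  70.7 156.3] rot [-178.59  -41.1    -2.11] j [ -7.  19. 112.  28.  10.  59.] F [-0.1  0.5 -1.4]
turn [ -1.28 -16.1    0.02] shift after [-1.47 -1.03  0.02] before [-1.42 -1.04 -0.37]
[[-0.423 -0.     0.906]
 [ 0.906 -0.     0.423]]
```

Call:
arm_command --pt "-0.32 -4 0 0 0 0 -1" --pt "-0.32 -4 0 0 0 0 -1" --pt "-0.32 -4 0 0 0 0 -1" --pt "-0.32 -4 0 0 0 0 -1" --pt "0 0 0 -0.75 -0.5 0 -1" --pt "0 0 0 -0.75 -0.5 0 -1" --pt "0 0 0 0 0 0 -1" --pt "0 0 0 0 0 0 -1"

```text
time_s: 16.65
eef_pos: [526.0, 82.7, 149.5]
eef_rot: [-179.9, -25.5, -1.7]
force: [-0.4, -0.5, -1.5]
grip_width: 0.643
finger_force: 64.0
```

```bash
python3 - <<'E'
from m import *
go([527,81.5,108],[180,-25,-1.9])
s=snap('scene')
C=cloud(s);m=(abs(C[...,0]-540)<140)&(abs(C[...,1]-81)<32)&(C[...,2]>115)&(C[...,2]<220);H=hsv(s);P=C[m&(H[...,1]<60)&(H[...,2]>90)]
print(len(P),np.percentile(P,[2,50,98],axis=0).round(1))
c=P.mean(0);print(c,np.linalg.svd(P-c,full_matrices=False)[2][2])
E
```

```text
t 16.65 pos [526.   82.7 149.5] rot [-179.86  -25.49   -1.72] j [ -4.  19. 103.   2.  32.  86.] F [-0.4 -0.5 -1.5]
turn [-0.22 -0.49  0.16] shift after [-1.66  0.11  3.8 ] before [-1.69  0.12  3.79]
866 [[489.5  52.3 134.2]
 [545.9  81.2 150.4]
 [588.7 109.2 171.8]]
[546.25153088  81.03472222 150.61754798] [-0.33411248  0.00140797 -0.94253216]
```

Call:
arm_command --newtons 22 --pt "0 0 0 -0.63 0.05 1.36 -1" --pt "0 0 0 -0.63 0.05 1.36 -1" --pt "0 0 0 -0.42 0 0.9 -1" --pt "0 0 0 -0.21 0 0.45 -1" --pt "0 0 0 -0.13 0 0.27 -1" --pt "0 0 0 -0.13 0 0.27 -1" --pt "0 0 0 0 0 0 -1"

```text
time_s: 17.4
eef_pos: [527.7, 81.6, 100.1]
eef_rot: [-179.9, -25.7, -1.7]
force: [-4.3, 0.9, 6.1]
grip_width: 0.644
finger_force: 64.9
```

Call:
arm_command --newtons 20 --pt "0 0 0 -0.08 0 0.18 -1" --pt "0 0 0 -0.08 0 0.18 -1" --pt "0 0 0 0 0 0 -1"

```text
time_s: 17.7
eef_pos: [527.8, 81.6, 96.6]
eef_rot: [-179.9, -25.7, -1.7]
force: [-7.2, 0.0, 10.3]
grip_width: 0.647
finger_force: 64.6
```

Call:
arm_command --pt "0 0 0 -0.08 0 0.18 -1" --pt "0 0 0 -0.08 0 0.18 -1" --pt "0 0 0 -0.08 0 0.18 -1" --pt "0 0 0 -0.08 0 0.18 -1" --pt "0 0 0 0 0 0 -1"

```text
time_s: 18.2
eef_pos: [527.9, 81.7, 88.5]
eef_rot: [-179.9, -25.7, -1.7]
force: [-5.2, 1.7, 7.8]
grip_width: 0.646
finger_force: 63.0
```

```bash
python3 - <<'E'
from m import *
go([527,81.5,81],[180,-25,-1.9])
s=snap('scene');cv2.imwrite('pics/s6.png',cv2.resize(s['img'][140:330,240:470,::-1],None,fx=3,fy=3))
C=cloud(s);m=(abs(C[...,0]-540)<110)&(abs(C[...,1]-81)<32)&(C[...,2]>85)&(C[...,2]<160);H=hsv(s);P=C[m&(H[...,1]<60)&(H[...,2]>100)]
print(len(P),np.percentile(P,[2,50,98],axis=0).round(1))
c=np.median(P,0);print(c,np.linalg.svd(P-c,full_matrices=False)[2][2])
E
```

```text
t 18.2 pos [527.9  81.7  88.5] rot [-179.87  -25.68   -1.72] j [ -5.  25. 107.   4.  21.  84.] F [-5.2  1.7  7.8]
turn [-0.21 -0.68  0.16] shift after [-0.4   0.02  0.64] before [-0.4   0.02  0.64]
749 [[487.5  51.4  86.6]
 [554.6  80.3  95.2]
 [648.  108.7 104.9]]
[554.60095056  80.33166252  95.22529733] [-0.03596387  0.01203207 -0.99928066]
```

View pics/s6.png

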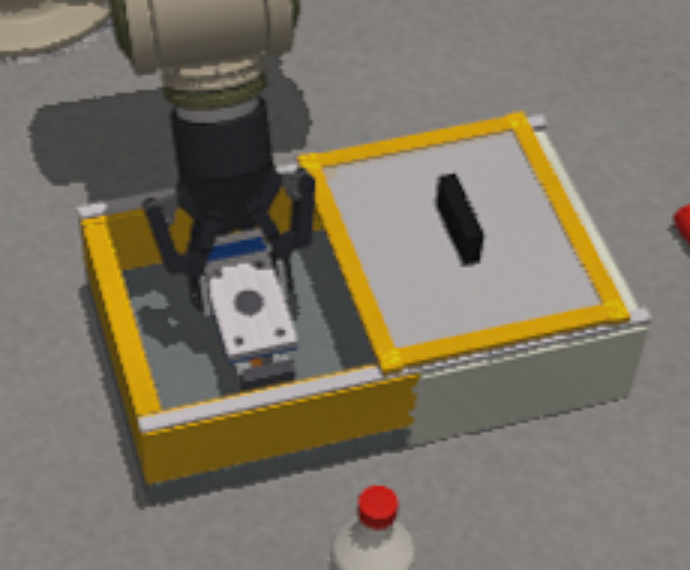

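The plate is turning in the grip, now nose on the rails at (260,350), short of the fence at (268,372), still slightly raised robot-ward. Continue lowering.

Call:
arm_command --pt "0 0 0 -0.08 0 0.18 -1" --pt "0 0 0 -0.08 0 0.18 -1" --pt "0 0 0 -0.08 0 0.18 -1" --pt "0 0 0 -0.04 0 0.09 -1" --pt "0 0 0 0 0 0 -1"

```text
time_s: 18.75
eef_pos: [528.1, 81.7, 81.6]
eef_rot: [-179.9, -25.7, -1.7]
force: [-7.5, 0.4, 10.2]
grip_width: 0.642
finger_force: 62.0
```

Call:
arm_command --pt "0 0 0 -0.04 0 0.09 -1" --pt "0 0 0 0 0 0 -1"

```text
time_s: 18.95
eef_pos: [528.2, 81.7, 80.7]
eef_rot: [-179.9, -25.7, -1.7]
force: [-6.0, 0.3, 7.4]
grip_width: 0.645
finger_force: 61.7
```

```bash
python3 - <<'E'
from m import *
s=snap('scene')
C=cloud(s);m=(abs(C[...,0]-540)<60)&(abs(C[...,1]-81)<26)&(C[...,2]>75)&(C[...,2]<110);H=hsv(s);P=C[m&(H[...,1]<60)&(H[...,2]>110)]
c=np.median(P,0);print(len(P),c,np.linalg.svd(P-c,full_matrices=False)[2][2])
E
```

```text
499 [558.54457696  80.62261709  89.92008365] [ 0.03372283 -0.00915157  0.99938932]
```

Call:
arm_command --pt "0 0 0 -0.04 0 0.09 -1" --pt "0 0 0 -0.04 0 0.09 -1" --pt "0 0 0 0 0 0 -1"

```text
time_s: 19.3
eef_pos: [528.2, 81.7, 79.0]
eef_rot: [-179.9, -25.7, -1.7]
force: [-9.1, 0.8, 12.3]
grip_width: 0.648
finger_force: 62.0
```

Call:
arm_command --pt "0 0 0 0.18 0 0.085 -1" --pt "0 0 0 0.27 0 0.127 -1" --pt "0 0 0 0.27 0 0.127 -1" --pt "0 0 0 0.18 0 0.085 -1" --pt "0 0 0 0 0 0 -1"

```text
time_s: 19.8
eef_pos: [538.7, 81.3, 79.1]
eef_rot: [-179.9, -25.8, -1.7]
force: [-5.5, 0.1, 9.2]
grip_width: 0.641
finger_force: 61.8
```

Call:
arm_command --pt "0 0 0 0.14 0 0.064 -1" --pt "0 0 0 0.14 0 0.064 -1" --pt "0 0 0 0 0 0 -1"

```text
time_s: 20.1
eef_pos: [541.6, 81.3, 79.1]
eef_rot: [-179.9, -25.7, -1.7]
force: [-5.3, 0.4, 8.9]
grip_width: 0.648
finger_force: 61.8
```

Call:
arm_command --pt "0 0 0 0.14 0 0.064 -1" --pt "0 0 0 0.09 0 0.042 -1" --pt "0 0 0 0 0 0 -1"

```text
time_s: 20.4
eef_pos: [542.5, 81.3, 79.0]
eef_rot: [-179.9, -25.6, -1.7]
force: [-16.8, -1.5, 18.2]
grip_width: 0.645
finger_force: 63.0
```

Call:
arm_command --pt "0 0 0 0 0 0 0.6" --pt "0 0 0 0 0 0 0.6" --pt "0 0 0 0 0 0 0.6" --pt "0 0 0 0 0 0 0.6"

```text
time_s: 20.8
eef_pos: [543.5, 81.1, 77.4]
eef_rot: [-179.9, -25.5, -1.7]
force: [-0.4, 0.0, -0.1]
grip_width: 0.803
finger_force: 0.0
```

Call:
arm_command --pt "0 0 0 0.42 0 -0.9 0.6" --pt "0 0 0 0.85 0 -1.8 0.6" --pt "0 0 0 1.27 0 -2.7 0.6" --pt "0 0 0 1.27 0 -2.7 0.6" --pt "0 0 0 1.27 0 -2.7 0.6" --pt "0 0 0 1.27 0 -2.7 0.6" --pt "0 0 0 1.27 0 -2.7 0.6" --pt "0 0 0 0 0 0 0.6"

```text
time_s: 21.6
eef_pos: [543.5, 80.7, 261.4]
eef_rot: [-179.9, -26.0, -1.7]
force: [-0.1, 0.9, -0.8]
grip_width: 0.799
finger_force: 0.0
```

```bash
python3 - <<'E'
from m import *
go([538,300,240],[180,0,-1.8])
s=snap('scene');cv2.imwrite('pics/s7.png',cv2.resize(s['img'][200:310,260:400,::-1],None,fx=5,fy=5,interpolation=cv2.INTER_CUBIC))
C=cloud(s);m=(abs(C[...,0]-540)<75)&(abs(C[...,1]-81)<40)&(C[...,2]>82)&(C[...,2]<97);H=hsv(s);P=C[m&(H[...,1]<60)&(H[...,2]>110)]
c=np.median(P,0);print(len(P),c,np.linalg.svd(P-c,full_matrices=False)[2][2],rect(P))
E
```

```text
t 21.6 pos [543.5  80.7 261.4] rot [-179.89  -25.98   -1.73] j [-4. 12. 91.  2. 51. 86.] F [-0.1  0.9 -0.8]
turn [ -0.12 -25.98   0.09] shift after [ -1.24 -21.9    2.14] before [ -2.03 -21.9    1.44]
500 [574.77783637  75.40132627  88.97543782] [ 0.01026049  0.00333395 -0.9999418 ] (array([551.,  80.]), array([ 57. , 115.9]), 88.03)
```

View pics/s7.png

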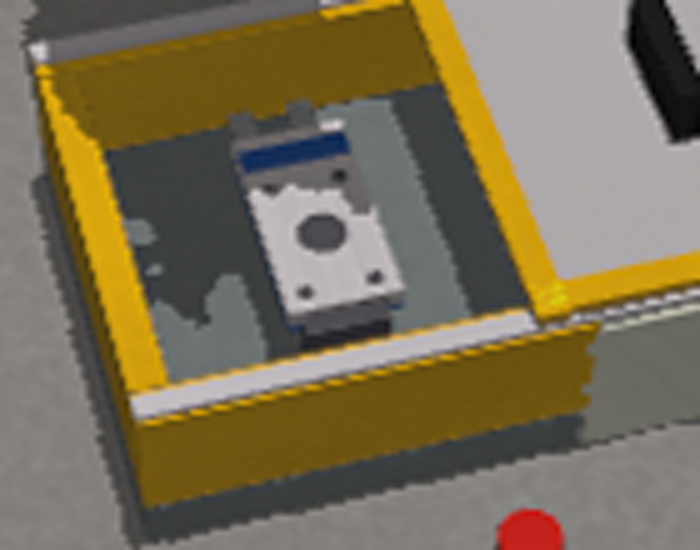

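The plate lies flat, stripe up robot-ward, its end at the dark fence (345,320) and centred on the rails. I'll give a gentle confirming nudge at its near end with closed fingers.

```bash
python3 -c "
from h import *
go([472,80,200],[180,0,-1.9])"
```

```text
t 21.65 pos [542.7  80.7 258.8] rot [-179.88  -25.75   -1.73] j [-4. 13. 91.  2. 51. 86.] F [ 0.4 -0.5 -0.6]
turn [ -0.16 -25.75   0.19] shift after [-7.06  0.31  5.88] before [-8.92  0.29  2.23]
```

Call:
arm_command --pt "0 -6.44 0 0 0 0 -1" --pt "0 -6.44 0 0 0 0 -1" --pt "0 -6.44 0 0 0 0 -1" --pt "0 -6.43 0.2 0 0 0 -1" --pt "0 0 0 -2.3 0.1 0 -1" --pt "0 0 0 -2.5 0.1 1 -1" --pt "0 0 0 -2.2 0.1 2.5 -1" --pt "0 0 0 0 0 3 -1" --pt "0 0 0 0 0 3 -1" --pt "0 0 0 0 0 3 -1" --pt "0 0 0 0 0 2 -1" --pt "0 0 0 0 0 1 -1" --pt "0 0 0 0 0 0 -1"

```text
time_s: 22.95
eef_pos: [470.8, 80.5, 100.5]
eef_rot: [-179.9, 0.4, -1.9]
force: [-0.1, 0.6, 0.6]
grip_width: -0.003
finger_force: 0.0
```

Call:
arm_command --pt "0 0 0 0.5 0 -0.2 -1" --pt "0 0 0 0.4 0 0 -1" --pt "0 0 0 0.2 0 0 -1" --pt "0 0 0 0.2 0 0 -1" --pt "0 0 0 0.1 0 0 -1" --pt "0 0 0 0 0 0 -1"

```text
time_s: 23.55
eef_pos: [485.6, 79.9, 103.7]
eef_rot: [-179.9, 0.3, -1.9]
force: [-0.2, -0.1, 0.4]
grip_width: 0.001
finger_force: 0.0
```

Call:
arm_command --pt "0 0 0 0.1 0 0 -1" --pt "0 0 0 0.1 0 0 -1" --pt "0 0 0 0.1 0 0 -1" --pt "0 0 0 0 0 0 -1"

```text
time_s: 23.95
eef_pos: [486.8, 80.0, 103.5]
eef_rot: [-179.9, 0.5, -1.9]
force: [-8.0, -1.2, 6.1]
grip_width: -0.001
finger_force: 4.1
```

Call:
arm_command --pt "0 0 0 -0.5 0 0 -1" --pt "0 0 0 -1 0 0 -1" --pt "0 0 0 0 0 -2.5 -1" --pt "0 0 0 0 0 -4 -1" --pt "0 0 0 0 0 -3.5 -1" --pt "0 0 0 0.8 -2.8 0 -1" --pt "0 0 0 0.9 -3.3 0 -1" --pt "0 0 0 0.9 -3.3 0 -1" --pt "0 0 0 0.9 -3.3 0 -1" --pt "0 0 0 0.9 -3.3 0 -1" --pt "0 0 0 0.9 -3.3 0 -1" --pt "0 0 0 0.9 -3.3 0 -1" --pt "0 0 0 0 0 0 -1" --pt "0 0 0 0 0 2 -1" --pt "0 0 0 0 0 2.5 -1" --pt "0 0 0 0 0 1.2 -1" --pt "0 0 0 0 0 0 -1"

```text
time_s: 25.65
eef_pos: [542.4, 303.4, 145.5]
eef_rot: [-179.9, 0.4, -1.9]
force: [0.4, -0.5, 0.3]
grip_width: 0.0
finger_force: 0.0
```

Call:
arm_command --pt "0 0 0 0 0.6 0.2 -1" --pt "0 0 0 0 0.6 0 -1" --pt "0 0 0 0 0.3 0 -1" --pt "0 0 0 0 0.3 0 -1" --pt "0 0 0 0 0.3 0 -1" --pt "0 0 0 0 0.3 0 -1" --pt "0 0 0 0 0.3 0 -1"

```text
time_s: 26.35
eef_pos: [542.4, 277.5, 145.2]
eef_rot: [-179.8, 0.2, -1.9]
force: [0.6, 4.8, 1.1]
grip_width: -0.003
finger_force: 2.2
```

Call:
arm_command --pt "0 0 0 0 0.5 0 -1" --pt "0 0 0 0 0.8 0 -1" --pt "0 0 0 0 1 0 -1" --pt "0 0 0 0 1 0 -1" --pt "0 0 0 0 1 0 -1" --pt "0 0 0 0 1 0 -1" --pt "0 0 0 0 1 0 -1" --pt "0 0 0 0 1 0 -1" --pt "0 0 0 0 1 0 -1" --pt "0 0 0 0 1 0 -1" --pt "0 0 0 0 1 0 -1" --pt "0 0 0 0 1 0 -1" --pt "0 0 0 0 1 0 -1" --pt "0 0 0 0 1 0 -1" --pt "0 0 0 0 1 0 -1" --pt "0 0 0 0 1 0 -1" --pt "0 0 0 0 0.5 0 -1" --pt "0 0 0 0 0.3 0 -1"

```text
time_s: 28.15
eef_pos: [537.3, 116.0, 144.9]
eef_rot: [-179.8, 0.2, -1.9]
force: [2.3, 5.1, 3.6]
grip_width: -0.003
finger_force: 2.2
```

Call:
arm_command --pt "0 0 0 0 0.3 0 -1" --pt "0 0 0 0 0.3 0 -1" --pt "0 0 0 0 0.2 0 -1" --pt "0 0 0 0 0.1 0 -1" --pt "0 0 0 0 0.1 0 -1" --pt "0 0 0 0 0.1 0 -1"

```text
time_s: 28.75
eef_pos: [536.6, 105.2, 144.5]
eef_rot: [-179.9, 0.3, -1.9]
force: [2.3, 4.4, 2.2]
grip_width: -0.005
finger_force: 2.1
```

Call:
arm_command --pt "0 0 0 0 0.1 0 -1" --pt "0 0 0 0 0.1 0 -1" --pt "0 0 0 0 0.1 0 -1"

```text
time_s: 29.05
eef_pos: [536.5, 102.1, 144.4]
eef_rot: [-179.9, 0.3, -1.9]
force: [1.6, 4.3, 3.8]
grip_width: -0.0
finger_force: 2.1
```

Call:
arm_command --pt "0 0 0 0 0.1 0 -1" --pt "0 0 0 0 0.1 0 -1" --pt "0 0 0 0 0.1 0 -1"

```text
time_s: 29.35
eef_pos: [536.5, 101.1, 144.5]
eef_rot: [-179.6, 0.2, -1.9]
force: [3.4, 20.7, 2.8]
grip_width: 0.002
finger_force: 10.1
```

Call:
arm_command --pt "0 0 0 0 -0.5 0 -1" --pt "0 0 0 0 -1.2 0 -1" --pt "0 0 0 0 0 -2.5 -1" --pt "0 0 0 0 0 -4 -1" --pt "0 0 0 0 0 -4 -1" --pt "0 0 0 -4 0 0 -1" --pt "0 0 0 -4 0 0 -1" --pt "0 0 0 0 0 0 -1" --pt "0 0 0 0 0 0 -1"

```text
time_s: 30.25
eef_pos: [457.0, 118.7, 250.0]
eef_rot: [-179.9, 0.3, -1.9]
force: [-0.0, -0.4, -0.1]
grip_width: -0.003
finger_force: 0.0
```

```bash
python3 - <<'E'
from m import *
s=snap('scene');save(s,'s8.png')
E
```

```text
(no output)
```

View pics/s8.png

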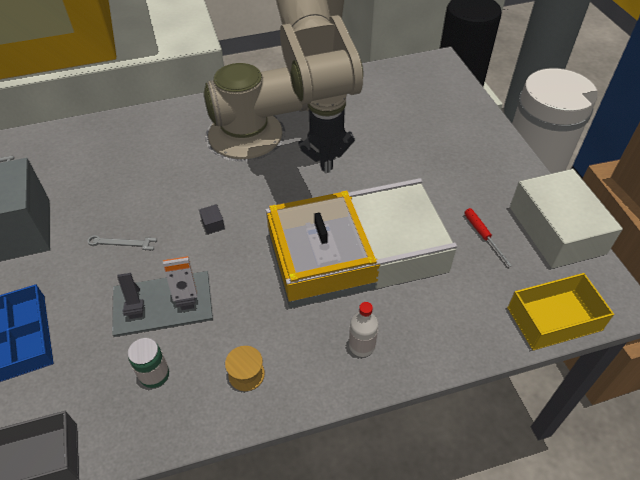

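The guard is shut (fin at (320,228)) with the plate visible beneath at (325,245). The orange plate at (180,283) and the bystanders are where they were, and the arm is clear.

```bash
python3 -c "
from plant import manip
print(manip.hand_in())"
```

```text
the job is handed in; nothing more can be done
None
```

The job is handed in, with no verdict returned: the blue plate lies blue face down on the rails with its end against the fence, the guard is shut to its stop, and the orange plate and everything else on the bench look unmoved in the last picture.

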